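Anti-spatter puff on a tee joint

ROBOT

A 6-joint arm with a two-finger parallel gripper is mounted at the origin on the work surface. World frame = base frame: x ahead of the robot, y to its left, z up, the work surface at z = 0. Lengths are in m, angles in rad, forces in N, time in s.
With the tool pointing down it reaches from about 0.3 to 0.75 m from the base axis. Payload 8.5 kg.
Tool frame: the origin (TCP) lies midway between the tips of the shut fingers; the grasp point (between the pads) lies 19 mm behind it; z points along the fingers, y is the direction in which the jaws open and shut (so a half turn about z gives the same grasp; the last joint's range is limited). The gripper opens to 85 mm and grips with 20 to 120 N. Pads are 22 mm wide; open, the fingers measure 114 mm over their backs; the gripper's body (76 mm by 85 mm) begins 54 mm behind the grasp point. The pads swing forward as they close: fully open they stand 13 mm farther back than shut.
Start: joints at [-1.488, 0.381, 1.297, -0, 1.464, -0.215], TCP at [0.161, -0.526, 0.231] pointing down, gripper open.
Joint ranges: [-3.11, 3.11], [-0.89, 2.33], [0.22, 2.48], [-1.42, 4.56], [0.17, 2.85], [-2.88, 2.88]. Speed limits (rad/s): [2.39, 2.39, 3.14, 3.14, 3.14, 3.14].

INTERFACE

Orientations are given as [roll, pitch, yaw] about the fixed x, y, z axes, in that order (R = Rz(yaw) Ry(pitch) Rx(roll)).
In Python, from workcell import bot gives the robot as it stands. The module is installed in compiled form; this text tells all that it offers.
- The arm moves only by the shell command python3 -m pendant 'ROWS'. ROWS is JSON, a list that holds one entry, the list of rows, each a list of 7 numbers: the shift along the world's x, y, z in mm, then the turn, a rotation vector about the world's x, y, z in rad, then the closure, from 0 (fully open) to 1 (shut). In form: [[[x, y, z, wx, wy, wz, gripper], ...]]. A call has 1 to 20 rows; each row shifts and turns the pose as measured when the row begins; what a row does not reach is not made up. A row lasts 1/8 s, in which the tool goes at most 62.5 mm and 10.7 degrees, less where a joint would pass 70% of its speed; a pose out of reach is approached as far as the arm can. A call is refused whole if a number of a shift passes 62.5 or a number of a turn 0.188, either way. A call with a gripper value outside its range is refused whole. The fingers move at their own pace and stop on an object; the grip force is fixed at half the most. Time passes only in rows, so rows that do not move let the fingers close. It gives the time, the measured TCP pose, the force and the opening at its end, in the units of the state.
- bot.observe(): the state, without advancing time (a new reading comes with each control period).
- bot.read_camera(name): name is "side" or "top" or "wrist"; returns a dict with "color" (400x640x3 uint8, blue, green, red), "range_z" (400x640 float32, m along the optical axis (not along the pixel's ray), 0 where there is no reading), "fx", "fy", "cx", "cy" (pixels), "R" (3x3) and "t" (3): a world point X has camera coordinates R X + t. Camera axes: x right, y down, z forward; pixel columns grow to the right and rows downward; lengths in m; the calibration is good to about 2 mm. A picture is of the moment at which its call begins.
- bot.hand_in(): hands the job in, once; it reports no verdict.
The state is a dict: "time_s": time; "joint_pos": joint angles; "joint_velocities": joint speeds; "effort": joint torques, N m; "eef_pos": TCP position; "tool_rot": TCP orientation; "ft_force": force on the tool from outside, world axes, zero at the start; "ft_torque": the same for the moment, N m; "gripper_width": finger opening in m.
Only numpy, scipy, OpenCV 4.12 (cv2) and the standard library are available. Lean on these libraries where they do the work, as an engineer would, in place of code of your own. Each camera call takes 0.05 s, during which the arm holds its last target.

TASK

Before this rusty tee joint is welded it needs a puff of anti-spatter: press the black cap of the orange spray can all the way down from above for a moment (half a second is enough), then let it spring fully back up and move clear. Leave the cap of the blue paint can alone.

Things in the scene. Friction and masses are not known exactly. Their poses are not given: they have to be found in the camera images.
- spatter_cap_top (a point): Centre of the top of the black cap of the ORANGE anti-spatter can, on the left or right; moves with the cap. Cap: flat disc, 32 mm diameter, 22 high, top 195 mm above the bench when up; nothing near it is taller. Can: 58 mm diameter, upright, fixed in a stand (100 mm base disc). z up; x is the way the white nozzle looks, to a rusty steel tee joint (under 100 mm high) 135 mm away.
- spatter_cap (a joint): Travel of the orange can's cap, straight down: 0 up (as it starts), 0.010 m fully down on its hard stop. Sprung: it begins to give at about 2 N and is fully down at about 5 N; it springs back up by itself when released.
- paint_cap_top (a point): Centre of the top of the cap of the BLUE marking-paint can, the same size and make as the orange one, fixed on the other side of the bench, with no workpiece in front of it. Not to be pressed.
- paint_cap (a joint): Travel of the blue can's cap, straight down: 0 up, 0.010 m fully down; same spring. It must stay up.

How it is judged:
By the outcome, as a careful person would: the job done as asked, in the order asked, and still so for the second after the job is handed in, with the robot touching nothing.
It also fails if it takes over 32 s, if anything falls off the work surface, if the arm or the gripper's body presses on something with over 40 N, if the wrist force passes 120 N, or if a joint passes its speed limit or range.

## Working session

There is one attempt and no reset: what is moved stays moved. The work goes in short steps, Python scripts to look and compute and a shell command to move; the robot and the scene stay as the last step left them, time stands still between calls to the robot, and variables do not carry over. Pictures are saved under pics/ and viewed, and the job is handed in when it is done.

```bash
mkdir -p pics; python3 - <<'E'
from workcell import bot
import cv2,pickle
s=bot.observe();print(s)
for n in("top","side"):
    d=bot.read_camera(n);pickle.dump(d,open(n+'.pkl','wb'));cv2.imwrite(f'pics/{n}1.png',d['color'])
E
```

```text
{'time_s': 0.0, 'joint_pos': array([-1.48827046e+00,  3.81196548e-01,  1.29826182e+00, -1.90153663e-05,
        1.46358060e+00, -2.15301001e-01]), 'joint_velocities': array([ 0.00024614, -0.00137896, -0.00160876, -0.0027971 , -0.0003894 ,
       -0.00078035]), 'effort': array([-5.91489024e-04, -4.48475003e+01, -2.31280607e+01, -2.25799768e-04,
        4.73146429e-03,  7.43715276e-06]), 'eef_pos': array([ 0.16136189, -0.52549348,  0.23071112]), 'tool_rot': array([-3.14017570e+00, -2.90525416e-04,  2.97828709e-01]), 'ft_force': array([ 0.0235854 ,  0.79899741, -0.34409179]), 'ft_torque': array([-0.04421209, -0.0421972 , -0.06584336]), 'gripper_width': 0.08500395826264259}
```

View pics/top1.png

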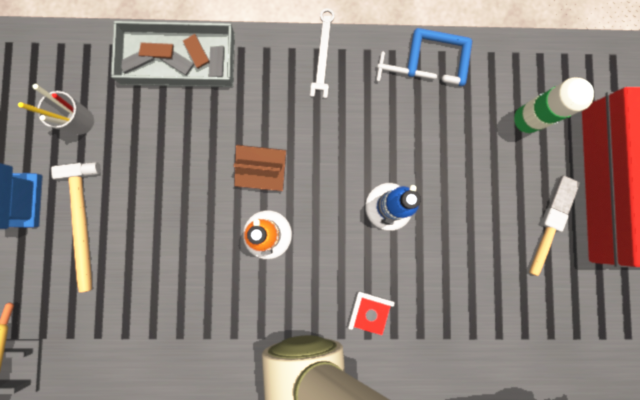

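View pics/side1.png

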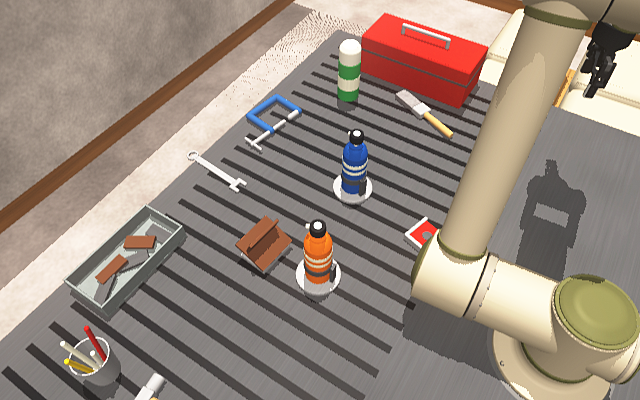

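The top view shows the orange can's black cap near (257,235) and the blue can's near (411,200). In the side view the orange cap is near (318,227). I'll enlarge these and measure.

```bash
cat > h.py <<'E'
import numpy as np
def ray(d,u,v,z):
    R,t=np.array(d['R']),np.array(d['t']);c=-R.T@t
    r=R.T@np.array([(u-d['cx'])/d['fx'],(v-d['cy'])/d['fy'],1]);return c+r*(z-c[2])/r[2]
def cloud(d):
    R,t=np.array(d['R']),np.array(d['t']);Z=d['range_z'];v,u=np.mgrid[:400,:640]
    P=np.stack([(u-d['cx'])/d['fx']*Z,(v-d['cy'])/d['fy']*Z,Z],-1)
    return (P-t)@R
E
python3 - <<'E'
import pickle,cv2,numpy as np
from h import *
ims=[]
for n,b in(("top",(225,205,80,60)),("side",(280,200,80,60))):
    d=pickle.load(open(n+'.pkl','rb'));u,v,w,h=b
    ims.append(cv2.resize(d['color'][v:v+h,u:u+w],(w*5,h*5),interpolation=0))
    P=cloud(d);g=d['color'].max(2)
    for nm,bb in(("o",b),("blue",(380,180,60,45) if n=="top" else (340,120,40,30))):
        u,v,w,h=bb;m=np.zeros((400,640),bool);m[v:v+h,u:u+w]=1
        m&=(abs(P[...,2]-.195)<.006)&(d['range_z']>0)
        q=P[m];print(n,nm,m.sum(),q.mean(0),q.min(0),q.max(0),np.argwhere(m).mean(0))
cv2.imwrite('pics/crop1.png',np.hstack(ims))
d=pickle.load(open('top.pkl','rb'))
for p in((257,235),(256,235)):print(ray(d,*p,.195))
d=pickle.load(open('side.pkl','rb'));print(ray(d,318,224,.195))
E
```

```text
top o 296 [0.48332411 0.10141731 0.19543007] [0.46772174 0.08615038 0.18971438] [0.4987018  0.11681875 0.19877222] [234.41554054 256.27027027]
top blue 290 [ 0.54375511 -0.15287343  0.1950017 ] [ 0.52883807 -0.1692073   0.18911616] [ 0.55894064 -0.13731752  0.19860112] [199.00689655 410.69655172]
side o 190 [0.48410202 0.10270006 0.19325194] [0.46910937 0.08682577 0.18921862] [0.50041841 0.1174001  0.19769411] [225.57368421 317.23157895]
side blue 126 [ 0.54518314 -0.15198466  0.19278459] [ 0.52972365 -0.16924367  0.18917416] [ 0.56084971 -0.13681383  0.1970713 ] [133.46825397 356.22222222]
[0.48237522 0.10026694 0.195     ]
[0.48236352 0.10189257 0.195     ]
[0.4841398 0.0999157 0.195    ]
```

View pics/crop1.png

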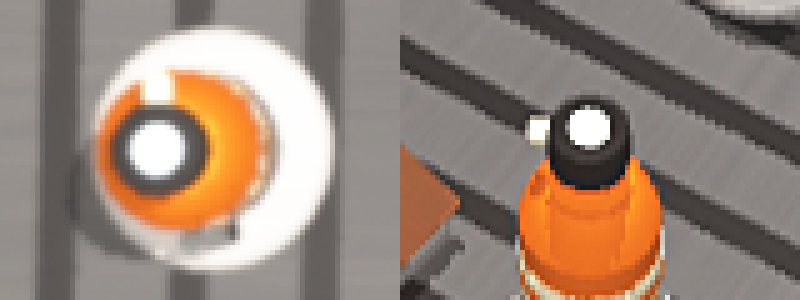

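Depth from both cameras puts the orange cap top at (0.4835, 0.1015, 0.195). The height matches the given one, the extent is about 31 mm, and the tee is on the nozzle side. The blue cap is at (0.544, -0.152). I'll travel at z≈0.26 with the fingers shut.

```bash
python3 -m pendant '[[[0,0,30,0,0,0,1],[26,52,0,0,0,0,1],[26,52,0,0,0,0,1],[26,52,0,0,0,0,1],[26,52,0,0,0,0,1],[26,52,0,0,0,0,1],[26,52,0,0,0,0,1],[26,52,0,0,0,0,1],[26,52,0,0,0,0,1],[26,52,0,0,0,0,1],[26,52,0,0,0,0,1],[26,52,0,0,0,0,1],[0,0,0,0,0,0,1]]]'
```

```text
time_s: 1.72
eef_pos: [0.451, 0.0669, 0.2578]
tool_rot: [-3.136, -0.001, 0.296]
ft_force: [0.1, -0.5, -0.1]
gripper_width: -0.0
```

```bash
python3 -m pendant '[[[32,35,0,0,0,0,1],[0,0,0,0,0,0,1],[0,0,-30,0,0,0,1],[0,0,-15,0,0,0,1],[0,0,0,0,0,0,1]]]'; python3 - <<'E'
from workcell import bot
import cv2,numpy as np
print(bot.observe()['eef_pos'])
a=bot.read_camera("side");b=bot.read_camera("top");c=bot.read_camera("wrist")
cv2.imwrite('pics/c2.png',np.hstack([cv2.resize(a['color'][150:290,250:390],(400,400)),cv2.resize(b['color'][165:305,190:330],(400,400))]))
cv2.imwrite('pics/w2.png',c['color'])
E
```

```text
time_s: 2.35
eef_pos: [0.4818, 0.0989, 0.2111]
tool_rot: [-3.136, 0.002, 0.293]
ft_force: [0.3, 0.0, -0.6]
gripper_width: -0.0
[0.48184542 0.09891706 0.21112531]
```

View pics/c2.png

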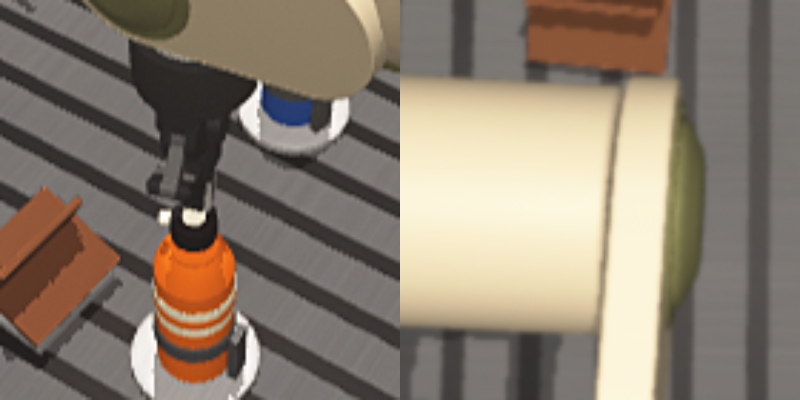

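View pics/w2.png

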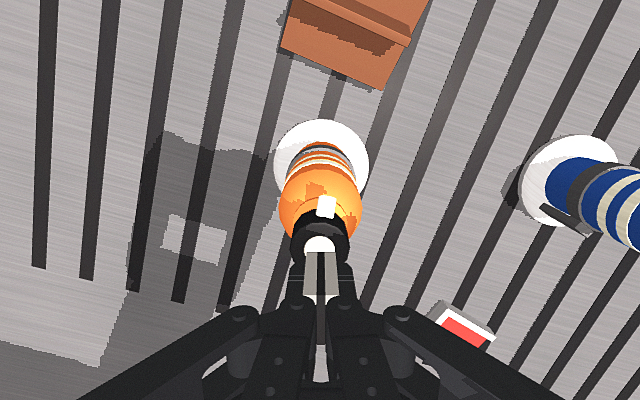

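The side crop shows the shut fingertips over the cap at about (195,210). The wrist view has the fingertips over the cap's mark near (320,245), with the tee ahead and the blue can well to the right. I'll correct about 2 mm and descend gently.

```bash
python3 -m pendant '[[[2,2.5,-8,0,0,0,1],[0,0,-5,0,0,0,1],[0,0,-3,0,0,0,1],[0,0,0,0,0,0,1]]]'; python3 -m pendant '[[[0,0,-3,0,0,0,1],[0,0,-3,0,0,0,1],[0,0,0,0,0,0,1]]]'
```

```text
time_s: 3.0
eef_pos: [0.4852, 0.1018, 0.1964]
tool_rot: [-3.138, -0.003, 0.293]
ft_force: [-0.3, -0.2, 0.4]
gripper_width: 0.0002
time_s: 3.38
eef_pos: [0.4854, 0.1018, 0.1907]
tool_rot: [-3.139, -0.004, 0.293]
ft_force: [-1.3, -0.5, 2.7]
gripper_width: 0.0
```

```bash
python3 -m pendant '[[[0,0,-3,0,0,0,1],[0,0,-2,0,0,0,1],[0,0,0,0,0,0,1]]]'; python3 -m pendant '[[[0,0,-1,0,0,0,1],[0,0,0,0,0,0,1]]]'
```

```text
time_s: 3.75
eef_pos: [0.4854, 0.1018, 0.1859]
tool_rot: [-3.139, -0.004, 0.293]
ft_force: [-0.8, 0.5, 4.9]
gripper_width: -0.0
time_s: 4.0
eef_pos: [0.4854, 0.1018, 0.1851]
tool_rot: [-3.139, -0.005, 0.293]
ft_force: [-1.5, 0.5, 4.8]
gripper_width: -0.0
```

Nearly at the stop. I'll press on until the force rises clearly above the spring's 5 N.

```bash
python3 -m pendant '[[[0,0,-1.5,0,0,0,1],[0,0,-1,0,0,0,1]]]'
```

```text
time_s: 4.25
eef_pos: [0.4856, 0.1019, 0.1849]
tool_rot: [-3.14, -0.007, 0.294]
ft_force: [-5.0, -0.3, 14.6]
gripper_width: 0.0003
```

The cap is on its hard stop: z stalled at 0.1849 and the force jumped to 14.6 N. Now hold for 0.75 s.

```bash
python3 -m pendant '[[[0,0,-1,0,0,0,1],[0,0,-1,0,0,0,1],[0,0,-1,0,0,0,1],[0,0,-1,0,0,0,1],[0,0,-1,0,0,0,1],[0,0,-1,0,0,0,1]]]'; python3 - <<'E'
from workcell import bot
import cv2
a=bot.read_camera("side")
cv2.imwrite('pics/c3.png',cv2.resize(a['color'][150:290,250:390],(560,560)))
E
```

```text
time_s: 5.0
eef_pos: [0.4856, 0.1018, 0.1849]
tool_rot: [3.14, -0.013, 0.294]
ft_force: [-4.4, -0.0, 12.8]
gripper_width: -0.0001
```

View pics/c3.png

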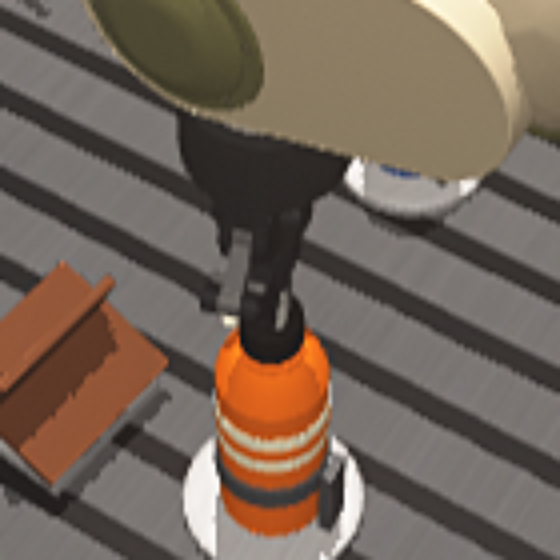

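The fingers are on the cap at about (272,315), which is pressed toward the can's shoulder. Now I'll lift straight up and move back towards the robot, level, at height, staying away from the blue can.

```bash
python3 -m pendant '[[[0,0,5,0,0,0,1],[0,0,15,0,0,0,1],[0,0,40,0,0,0,1],[0,0,40,0,0,0,1],[-30,40,10,0,0,0,1],[-20,50,0,0,0,0,1],[-10,50,0,0,0,0,1],[0,50,0,0,0,0,1],[0,50,0,0,0,0,1],[0,0,0,0,0,0,1],[0,0,0,0,0,0,1]]]'; python3 - <<'E'
from workcell import bot
import cv2,numpy as np
from h import *
a=bot.read_camera("side");b=bot.read_camera("top")
for n,d,bs in(("top",b,((225,205,80,60),(380,180,60,45))),("side",a,((280,200,80,60),(340,120,40,30)))):
    P=cloud(d)
    for u,v,w,h in bs:
        q=P[v:v+h,u:u+w].reshape(-1,3);q=q[(q[:,2]>.18)&(q[:,2]<.21)]
        print(n,len(q),np.median(q,0) if len(q) else None)
cv2.imwrite('pics/c4.png',np.hstack([cv2.resize(a['color'],None,fx=.6,fy=.6),cv2.resize(b['color'],None,fx=.6,fy=.6)]))
E
```

```text
time_s: 6.42
eef_pos: [0.4229, 0.3484, 0.2942]
tool_rot: [3.142, -0.009, 0.292]
ft_force: [0.1, -0.1, 1.4]
gripper_width: -0.0
top 336 [0.48408825 0.1016959  0.19530085]
top 337 [ 0.5440042  -0.15319533  0.19470873]
side 232 [0.4832394  0.10577735 0.19283605]
side 169 [ 0.54424977 -0.14960276  0.19210413]
```

View pics/c4.png

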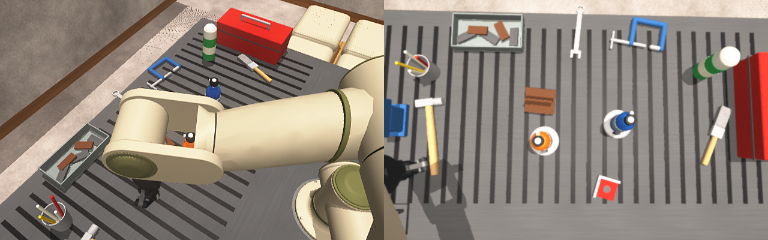

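Both caps read 0.195 m in the top view, so both are up. The arm is clear at upper left and nothing else has moved. Handing in.

```bash
python3 -c "
from workcell import bot
print(bot.observe()['joint_velocities'].round(3));print(bot.hand_in())"
```

```text
[-0.009 -0.006 -0.003  0.001  0.001  0.001]
the job is handed in; nothing more can be done
None
```

I pressed the orange can's cap all the way down from above with the shut fingers, held it there for about 0.75 s, then lifted off and moved well clear. The job was handed in at about 6.5 s of the 32 s allowed.

- **Full press:** the fingertips stalled at z = 0.1849 m, 10 mm below the cap's raised height. The force rose to about 13–15 N, above the spring's 5 N, so the cap was on its hard stop.
- **Release:** afterwards the top camera read the orange cap at 0.1953 m, fully back up. The blue cap read 0.1947 m, and I never went near it.
- **Disagreement:** the side camera read both caps about 2 mm lower, both before and after the press. I put that down to its calibration.
- **Clear of everything:** at the end the arm was about 0.25 m from the can and touching nothing. The wrist force read 1.4 N, slightly above its 0.9 N at the start; I took this as sensor noise.

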